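# Lengthen the hooped plant support by one hole

### The job

Two extending plant-support frames are fastened to the florist's bench; work on the one whose sliding section ends in a round hoop, not the one with the straight crossbar. Pull its lock plunger up by the knob, slide the section outward (hoop away from the base) to the very next hole, and press the plunger fully home there. Finish holding: do not let go of the knob, but keep the fingers on it, gripping or pressing, with the pin home; leave the other frame and the other things on the bench alone.

Things in the scene. Friction and masses are not known exactly. Their poses are not given: they have to be found in the camera images.
- hoop: Fixed base of the frame that ends in a round hoop: plank 300 x 80 x 12 mm, two saddles, steel bar 20 mm wide, top 50 mm above the bench, with four holes 11 mm long, 40 mm apart. Origin: on the bench under the hole where the pin starts; x runs along the bar outward to the head, z up. Holes lie 40 mm behind, 40 and 80 mm ahead of the start.
- hoop_section (a joint): Travel (m) along the bar of the section with a round hoop: aluminium collar 60 x 38 mm, top 60 mm above the bench, brass rods, rungs and head. 0 = starting hole, grows outward (base +x, head away from the plank), 0.040 = next hole outward; range -0.043 to 0.083. About 2.5 N friction, stays where left. Pin in a hole: 1.5 mm play either way.
- hoop_lock (a joint): Lift (m) of the lock plunger of the frame with a round hoop: 0 = pin home, 10 mm deep; above 0.010 clear of the bar; 0.016 = fully out (hard stop). Moves vertically against about 4 N friction, no spring: stays where left, must be pressed home. The pin is 8 mm thick, round-ended, and finds a hole from 3 mm off.
- hoop_knob: Black plunger knob of the frame with a round hoop, in the middle of the collar: upright cylinder 26 mm wide, 24 mm tall, fixed on the lock pin. Origin: centre of its underside, 76 mm above the bench with the pin home (knob centre 88 mm, top 100 mm). Below it 16 mm free height over the collar's top, with a bush 18 mm wide, 10 mm tall in the middle.
- hoop_head (a point): On the centre of the brass hoop (84 mm outer width, lying level), 188 mm from the plunger's axis, 58 mm above the bench; it travels with the sliding section.
- tee: Fixed base of the frame that ends in a straight crossbar: plank 300 x 80 x 12 mm, two saddles, steel bar 20 mm wide, top 50 mm above the bench, with four holes 11 mm long, 40 mm apart. Origin: on the bench under the hole where the pin starts; x runs along the bar outward to the head, z up. Holes lie 40 mm behind, 40 and 80 mm ahead of the start.
- tee_section (a joint): Travel (m) along the bar of the section with a straight crossbar: aluminium collar 60 x 38 mm, top 60 mm above the bench, brass rods, rungs and head. 0 = starting hole, grows outward (base +x, head away from the plank), 0.040 = next hole outward; range -0.043 to 0.083. About 2.5 N friction, stays where left. Pin in a hole: 1.5 mm play either way.
- tee_lock (a joint): Lift (m) of the lock plunger of the frame with a straight crossbar: 0 = pin home, 10 mm deep; above 0.010 clear of the bar; 0.016 = fully out (hard stop). Moves vertically against about 4 N friction, no spring: stays where left, must be pressed home. The pin is 8 mm thick, round-ended, and finds a hole from 3 mm off.
- tee_knob: Black plunger knob of the frame with a straight crossbar, in the middle of the collar: upright cylinder 26 mm wide, 24 mm tall, fixed on the lock pin. Origin: centre of its underside, 76 mm above the bench with the pin home (knob centre 88 mm, top 100 mm). Below it 16 mm free height over the collar's top, with a bush 18 mm wide, 10 mm tall in the middle.
- tee_head (a point): On the middle of the brass crossbar (100 mm long), 200 mm from the plunger's axis, 58 mm above the bench; it travels with the sliding section.
- hoop_next_hole (a point): Centre of the mouth, in the bar's top, of the next hole outward of the hooped frame: 40 mm from the starting hole. Fixed to the base.
- scissors: a pair of yellow-handled scissors lying flat, 150 mm long, loose, to be left alone. Origin: centre of its underside.
- candlestick: a small brass candlestick 100 mm tall, 56 mm foot, loose, to be left alone. Origin: centre of its underside.
- spool: a wooden wire spool standing, 48 mm wide, 36 mm tall, loose, to be left alone. Origin: centre of its underside.
- jar: an open glass jar, 70 mm wide, 90 mm tall, loose, to be left alone. Origin: centre of its underside.
- pot: a terracotta pot, 100 mm wide, 85 mm tall, loose, to be left alone. Origin: centre of its underside.
- pod: a dried lotus seed pod standing on its narrow end, 72 mm wide, 52 mm tall, loose, to be left alone. Origin: centre of its underside.
- bowl: a white bowl, 140 mm wide, 55 mm tall, loose, to be left alone. Origin: centre of its underside.

How it is judged (in metres and radians):
On the way, in this order (a step that is already met when the one before it is completed fails the run):
1. the hooped frame's plunger is pulled clear of the bar (value of joint hoop_lock above 0.0095 m), for 0.1 s.
2. its section is slid outward to the next hole (value of joint hoop_section between 0.034 and 0.046 m), for 0.1 s.
3. its plunger is pressed home in that hole (value of joint hoop_section between 0.037 and 0.043 m and value of joint hoop_lock below 0.002 m), for 0.2 s.
At the end, for the whole second after the job is handed in: The hooped frame's section stands at the next hole outward (joint 0.040 within 3 mm) with the pin fully home (lift under 2 mm), and the fingers still hold the knob, gripping or pressing it with more than 2 N; the crossbar frame is as it was, within 4 mm (all of step 3 and contact force between the fingers and hoop_knob above 2 N and horizontal distance between hoop_knob and hoop_next_hole below 0.003 m and value of joint each of tee_lock, tee_section below 0.004 m and value of joint tee_section above -0.004 m); the arm keeps its last pose, push and grip.
It fails at once if the crossbar frame is worked (value of joint any of tee_lock, tee_section above 0.006 m or value of joint tee_section below -0.006 m).
It fails at once if a loose bystander is moved by more than 30 mm (distance of any of scissors, candlestick, spool, jar, pot, pod, bowl from where it was at the start of the episode above 0.03 m).
It also fails if it takes over 35 s, if anything falls off the work surface, if the arm or the gripper's body presses on something with over 40 N, if the wrist force passes 120 N, or if a joint passes its speed limit or range.

### The arm

A 6-joint arm with a two-finger parallel gripper is mounted at the origin on the work surface. World frame = base frame: x ahead of the robot, y to its left, z up, the work surface at z = 0. Lengths are in m, angles in degrees, forces in N, time in s.
With the tool pointing down it reaches from about 0.4 to 0.825 m from the base axis. Payload 7 kg.
Tool frame: the origin (TCP) lies on the centre line of the jaws, within the pads' length; the fingertips stand 14 mm ahead of it and the grasp point (between the pads) lies 5 mm behind it; z points along the fingers, x is the direction in which the jaws open and shut, and the axes are right-handed (so a half turn about z gives the same grasp; the last joint's range is limited). The gripper opens to 88 mm and grips with 3 to 60 N. Pads are 19 mm wide; open, the fingers measure 130 mm over their backs; the gripper's body (78 mm by 193 mm) begins 47 mm behind the grasp point.
Start: joints at [-46.862, 20.546, 0.682, 0, -70.136, -16.507], TCP at [0.303, -0.603, 0.241] pointing down, gripper open.
Joint ranges: [-176.03, 176.03], [-82.01, 121.73], [-58.28, 71.71], [-173.87, 95.51], [-174.79, -0.11], [-173.66, 173.66]. Speed limits (degrees/s): [136.94, 136.94, 172.46, 180, 180, 180].

### API

Orientations are given as [roll, pitch, yaw] about the fixed x, y, z axes, in that order (R = Rz(yaw) Ry(pitch) Rx(roll)).
In Python, from plant import * gives the robot as it stands.
- The arm moves only by the shell command python3 -m handwheel 'ROWS' [OPENING]. ROWS is JSON, a list of rows, each a list of 2 entries, a list of its own where there are three numbers: the shift along the tool's x, y, z each as a share of 0.2 m, from -1 to 1, then the turn, a rotation vector about the tool's x, y, z each as a share of 360 degrees, from -1 to 1. In form: [[[tx, ty, tz], [ax, ay, az]], ...]. A call has 1 to 5 rows; each row is the pose to reach, as a shift and turn from the pose commanded when the call began, along the tool's axes at that moment, turning the shorter way round; what a row does not reach only later rows make up. A row lasts 1/12 s, in which the tool goes at most 41.7 mm and 7.16 degrees, less where a joint would pass 70% of its speed; a pose out of reach is approached as far as the arm can. A call with a number of a shift or a turn outside -1 to 1 is refused whole. A call with a gripper value outside its range is refused whole. OPENING is the closure, from -1 (fully open) to 1 (shut), set as the call begins (- or left out, the last holds). The fingers move at their own pace and stop on an object; the grip force is fixed at half the most. Time passes only in rows, so rows that repeat a pose let the fingers close. It gives the time, the measured TCP pose, the force and the opening at its end, in the units of the state.
- get_obs(): the state, without advancing time (a new reading comes with each control period).
- snapshot(name): name is "side" or "top"; returns a dict with "color" (480x640x3 uint8, red, green, blue), "z_map" (480x640 float32, m along the optical axis (not along the pixel's ray), 0 where there is no reading), "intrinsics" (3x3 intrinsics, pixels), "rvec" (rotation vector, rad) and "tvec" (3), from world to camera coordinates, as OpenCV has them. Camera axes: x right, y down, z forward; pixel columns grow to the right and rows downward; lengths in m; the calibration is good to about 2 mm. A picture is of the moment at which its call begins.
- close_job(): hands the job in, once; it reports no verdict.
The state is a dict: "clock": time; "joint_pos": joint angles; "qvel": joint speeds; "tau": joint torques, N m; "tool_pos": TCP position; "orientation": TCP orientation; "force": force on the tool from outside, world axes, zero at the start; "moment": the same for the moment, N m; "opening": finger opening in m.
Only numpy, scipy, OpenCV 4.12 (cv2) and the standard library are available. Lean on these libraries where they do the work, as an engineer would, in place of code of your own. Each camera call takes 0.05 s, during which the arm holds its last target. There are 200 camera calls.

## Working session

There is one attempt and no reset: what is moved stays moved. The work goes in short steps, Python scripts to look and compute and a shell command to move; the robot and the scene stay as the last step left them, time stands still between calls to the robot, and variables do not carry over. Pictures are saved under pics/ and viewed, about 8 in all and at most 12, crops included, and the job is handed in when it is done.

```bash
mkdir -p pics; cat > h.py <<'E'
from plant import *
import numpy as np, cv2
def cam(n):
    s=snapshot(n); s['R']=cv2.Rodrigues(np.array(s['rvec'],float))[0]; s['t']=np.array(s['tvec'],float).ravel(); s['K']=np.array(s['intrinsics'],float); return s
def ray(s,u,v,z):
    d=s['R'].T@np.linalg.inv(s['K'])@np.array([u,v,1.]); c=-s['R'].T@s['t']; return c+d*(z-c[2])/d[2]
def cloud(s):
    v,u=np.mgrid[0:480,0:640]; Z=s['z_map']; p=np.stack([u*Z,v*Z,Z],-1)@np.linalg.inv(s['K']).T
    return (p-s['t'])@s['R']
E
python3 - <<'E'
from h import *
for n in('top','side'):
    s=cam(n); cv2.imwrite(f'pics/{n}0.png',s['color'][:,:,::-1]); print(n,-s['R'].T@s['t'],s['K'][0])
    np.savez(f'{n}0.npz',**{k:s[k] for k in('color','z_map','K','R','t')})
o=get_obs();print(o)
E
```

```text
top [ 0.23114697 -0.00300709  1.62109673] [561.07107195   0.         311.21752211]
side [0.18396643 0.69371888 0.71035109] [452.99914712   0.         322.21896543]
{'clock': 0.1, 'joint_pos': array([-4.68620285e+01,  2.05867954e+01,  6.39845369e-01, -1.75925439e-02,
       -7.01348129e+01, -1.65065140e+01]), 'qvel': array([ 0.13561487, -0.06421154,  0.2000858 , -0.05534692, -0.05469962,
       -0.06647396]), 'tau': array([-1.42640565e-03, -5.84165347e+01,  2.93751580e+01,  7.01544285e+00,
        1.01456948e-02, -5.35335744e-05]), 'tool_pos': array([ 0.30236374, -0.60303906,  0.2397291 ]), 'orientation': array([-1.79992625e+02, -8.30927487e-02,  1.16625462e+02]), 'force': array([-0.73553544, -0.38025994, -1.56785828]), 'moment': array([-0.02132549,  0.00726615, -0.00027223]), 'opening': 0.08768008952429755}
```

View pics/top0.png

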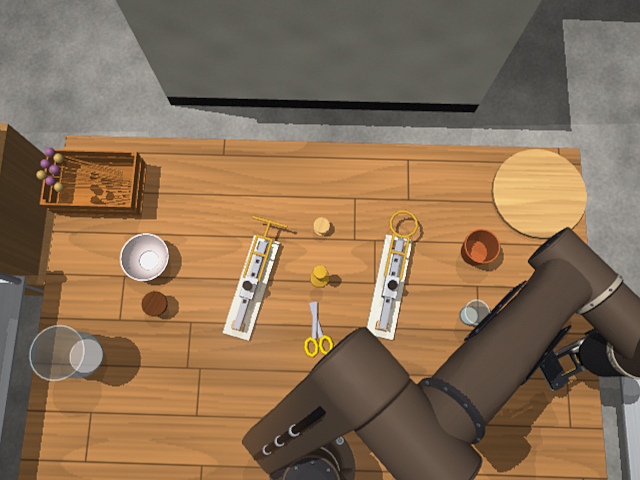

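View pics/side0.png

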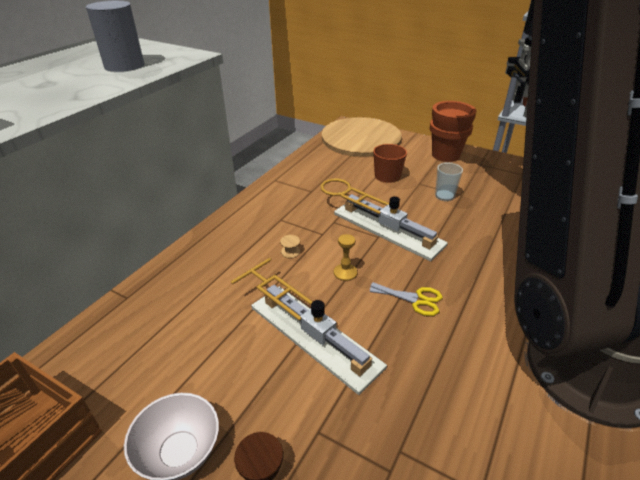

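The hooped frame is the right-hand one in the top view: knob about (392,286), hoop (403,224). In the side view its knob is about (394,203) and its hoop (335,187). The crossbar frame's knob is at (247,286) in the top view. The jar, top (474,312), stands to the hooped frame's right and the candlestick, top (320,275), to its left.

```bash
cat > m.py <<'E'
from h import *
import sys
from scipy.optimize import least_squares
def blob(s,u0,v0,r=16,th=60):
    m=(s['color'].max(2)<th).astype(np.uint8); b=np.zeros_like(m); b[v0-r:v0+r,u0-r:u0+r]=1
    n,l,st,c=cv2.connectedComponentsWithStats(m*b); i=1+np.argmax(st[1:,4]); return c[i],st[i]
E
python3 - <<'E'
from m import *
S={n:dict(np.load(n+'0.npz')) for n in('top','side')}
t,sd=S['top'],S['side']
c1,st1=blob(t,392,286);c2,st2=blob(sd,394,203);print(c1,st1,c2,st2)
# top-view: depth cloud
P=cloud(t); v,u=np.mgrid[0:480,0:640]
m=(t['color'].max(2)<60)&(abs(u-392)<10)&(abs(v-286)<10); print('knob cloud',np.median(P[m],0), np.percentile(P[m][:,2],[5,50,95]))
print('ray top z.1',ray(t,*c1,.1),'z.09',ray(t,*c1,.09)); print('side z.088',ray(sd,*c2,.088))
# triangulate
A=[];b=[]
for s,c in((t,c1),(sd,c2)):
    d=ray(s,*c,0);o=-s['R'].T@s['t'];d=d-o;d/=np.linalg.norm(d);M=np.eye(3)-np.outer(d,d);A.append(M);b.append(M@o)
print('tri',np.linalg.lstsq(np.vstack(A),np.hstack(b),rcond=None)[0])
# brass hoop
h=cv2.cvtColor(t['color'],cv2.COLOR_RGB2HSV)
m=(h[...,0]>18)&(h[...,0]<30)&(h[...,1]>190)&(abs(u-403)<18)&(v>208)&(v<234)
pts=np.argwhere(m)[:,::-1].astype(np.float32); q=np.array([ray(t,a,b_,.058)[:2] for a,b_ in pts]); print(len(q))
r=least_squares(lambda p:np.hypot(*(q-p[:2]).T)-p[2],[*q.mean(0),.04],loss='soft_l1',f_scale=.003);print('hoop',r.x)
# white plank minAreaRect
m=((h[...,1]<50)&(h[...,2]>190)&(abs(u-390)<35)&(v>225)&(v<350)).astype(np.uint8)
cs,_=cv2.findContours(cv2.morphologyEx(m,cv2.MORPH_CLOSE,np.ones((15,15))),0,2);c=max(cs,key=cv2.contourArea)
w=np.array([ray(t,*p,.012)[:2]*1000 for p in c[:,0].astype(float)],np.float32);print('plank',cv2.minAreaRect(w))
# z slices around the neighbours
for n,(a,b_) in dict(candle=(320,275),jar=(474,312),pot=(480,248)).items(): print(n,ray(t,a,b_,.09)[:2], P[b_,a])
E
```

```text
[391.96825397 284.6031746 ] [388 280   9  10  63] [394.   202.64] [390 197   9  13 100]
knob cloud [ 0.49207743 -0.2089378   0.09920429] [0.08998782 0.09920429 0.10563051]
ray top z.1 [ 0.4920605  -0.20898705  0.1       ] z.09 [ 0.4937758 -0.2103412  0.09     ]
side z.088 [ 0.49457614 -0.2064733   0.088     ]
tri [ 0.49534077 -0.21086002  0.08499138]
104
hoop [ 0.67895523 -0.24725468  0.0370294 ]
plank ((503.86639404296875, -212.58657836914062), (79.05818939208984, 299.468994140625), 78.78910827636719)
candle [ 0.51496126 -0.0111442 ] [ 0.51379385 -0.01111073  0.09629786]
jar [ 0.42460943 -0.43354402] [ 0.43533422 -0.45741127  0.00512211]
pot [ 0.60462513 -0.45676986] [ 0.62629456 -0.48309745  0.00116485]
```

```bash
cat > d.py <<'E'
from h import *
import sys
from scipy.spatial.transform import Rotation as Ro
def delta(x,y,z,yaw):
    o=get_obs(); R=Ro.from_euler('xyz',o['orientation'],degrees=True); T=Ro.from_euler('xyz',[180,0,yaw],degrees=True)
    print('t',o['clock'],'pos',o['tool_pos'].round(4),'rpy',o['orientation'].round(2),'F',o['force'].round(2),'open',round(o['opening'],4))
    print('shift',(R.inv().apply(np.array([x,y,z])-o['tool_pos'])/.2).round(4),'turn',((R.inv()*T).as_rotvec(degrees=True)/360).round(4))
if __name__=='__main__': delta(*map(float,sys.argv[1:]))
E
python3 -m handwheel '[[[0.133,0.174,0],[0,0,-0.016]],[[0.266,0.348,0],[0,0,-0.032]],[[0.4,0.52,0],[0,0,-0.048]],[[0.53,0.695,0],[0,0,-0.064]],[[0.66,0.86,0],[0,0,-0.08]]]' -1
python3 d.py 0.4935 -0.209 0.2 168.7
```

```text
clock: 0.52
tool_pos: [0.3937, -0.4142, 0.2401]
orientation: [180.0, -0.0, 145.7]
force: [1.4, 0.0, 1.0]
opening: 0.0876
t 0.5167 pos [ 0.3937 -0.4142  0.2401] rpy [ 1.8000e+02 -4.0000e-02  1.4568e+02] F [1.37 0.02 0.96] open 0.0876
shift [0.166  1.1286 0.2007] turn [ 0.     -0.0001 -0.0639]
```

```bash
python3 -m handwheel '[[[0.03,0.19,0],[0,0,-0.013]],[[0.06,0.38,0],[0,0,-0.026]],[[0.1,0.57,0],[0,0,-0.039]],[[0.13,0.76,0],[0,0,-0.052]],[[0.15,0.94,0.05],[0,0,-0.064]]]'
python3 d.py 0.4935 -0.209 0.2 168.7
```

```text
clock: 0.93
tool_pos: [0.4766, -0.2424, 0.2322]
orientation: [-180.0, 0.2, 168.7]
force: [0.9, 0.3, -0.4]
opening: 0.0879
t 0.9333 pos [ 0.4766 -0.2424  0.2322] rpy [-1.7999e+02  1.7000e-01  1.6874e+02] F [ 0.92  0.27 -0.38] open 0.0879
shift [-0.0499  0.1802  0.1612] turn [-0.      0.0005  0.0001]
```

```bash
python3 -m handwheel '[[[-0.025,0.09,0.1],[0,0,0]],[[-0.05,0.18,0.2],[0,0,0]],[[-0.05,0.18,0.35],[0,0,0]],[[-0.05,0.18,0.41],[0,0,0]],[[-0.05,0.18,0.41],[0,0,0]]]'
python3 - <<'E'
from d import *
delta(0.4935,-0.209,0.084,168.7)
s=cam('side');cv2.imwrite('pics/s1.png',cv2.resize(s['color'][110:290,280:520,::-1],None,fx=3,fy=3))
s=cam('top');cv2.imwrite('pics/t1.png',cv2.resize(s['color'][200:350,320:480,::-1],None,fx=4,fy=4))
E
```

```text
clock: 1.35
tool_pos: [0.4903, -0.2099, 0.1452]
orientation: [-180.0, -0.4, 168.5]
force: [-0.3, -0.8, 0.0]
opening: 0.0876
t 1.35 pos [ 0.4903 -0.2099  0.1452] rpy [-179.99   -0.36  168.49] F [-0.28 -0.78  0.04] open 0.0876
shift [-0.0167  0.0077  0.3057] turn [-0.     -0.001  -0.0006]
```

View pics/s1.png

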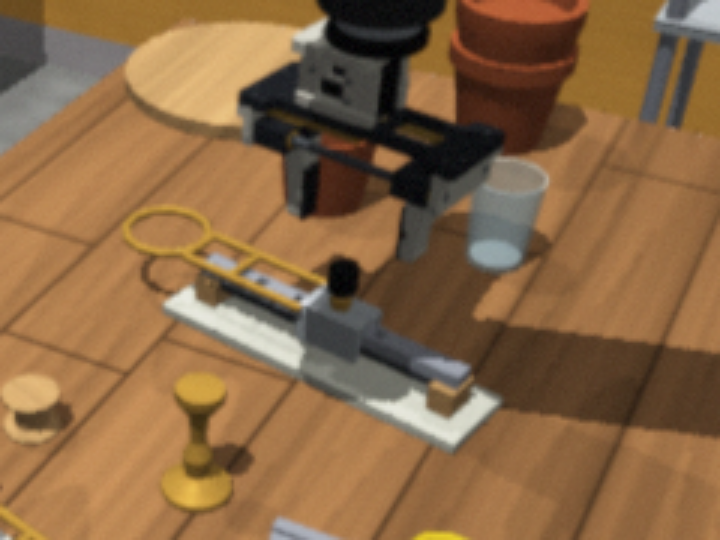

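View pics/t1.png

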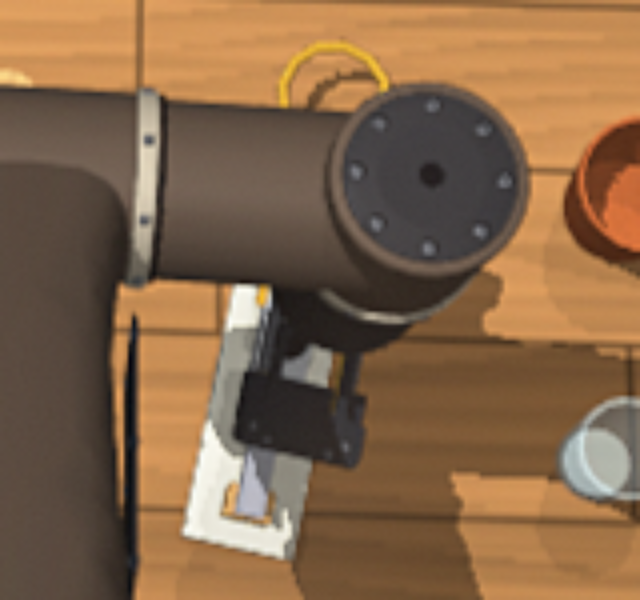

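Side crop: the open jaws lie along the bar, either side of the knob at crop (343,280) and above it, clear of everything. In the top crop the arm hides the knob. I'll descend and close.

```bash
python3 -m handwheel '[[[-0.01,0.008,0.1],[0,0,0]],[[-0.012,0.008,0.2],[0,0,0]],[[-0.012,0.008,0.28],[0,0,0]],[[-0.012,0.008,0.306],[0,0,0]],[[-0.012,0.008,0.306],[0,0,0]]]'
python3 d.py 0.4935 -0.209 0.084 168.7
python3 - <<'E'
from h import *
s=cam('side');cv2.imwrite('pics/s2.png',cv2.resize(s['color'][130:270,310:470,::-1],None,fx=4,fy=4))
E
```

```text
clock: 1.87
tool_pos: [0.495, -0.2101, 0.0874]
orientation: [-180.0, -0.0, 168.4]
force: [1.2, 0.2, -0.0]
opening: 0.0873
t 1.8667 pos [ 0.495  -0.2101  0.0874] rpy [-1.7999e+02 -4.0000e-02  1.6844e+02] F [ 1.19  0.22 -0.  ] open 0.0873
shift [0.0085 0.0038 0.0168] turn [-0.     -0.0001 -0.0007]
```

View pics/s2.png

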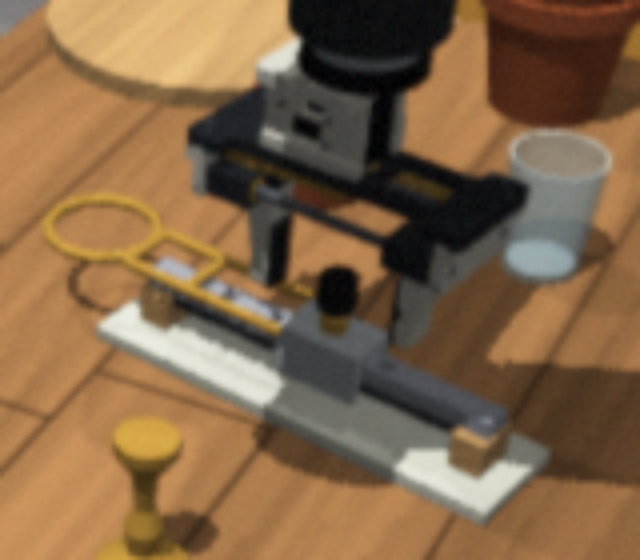

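Side crop: the knob (338,292) sits midway between the fingertips (268,280) and (410,340). I'll close on it.

```bash
python3 -m handwheel '[[[0,0,0.01],[0,0,0]],[[0,0,0.015],[0,0,0]],[[0,0,0.015],[0,0,0]],[[0,0,0.015],[0,0,0]],[[0,0,0.015],[0,0,0]]]' 1
python3 -m handwheel '[[[0,0,0],[0,0,0]],[[0,0,0],[0,0,0]],[[0,0,0],[0,0,0]],[[0,0,0],[0,0,0]],[[0,0,0],[0,0,0]]]'
python3 d.py 0.4935 -0.209 0.084 168.7
```

```text
clock: 2.33
tool_pos: [0.4954, -0.2098, 0.0848]
orientation: [180.0, 0.0, 168.5]
force: [0.4, 0.5, 0.4]
opening: 0.0595
clock: 2.75
tool_pos: [0.495, -0.2097, 0.0843]
orientation: [-180.0, -0.0, 168.5]
force: [-4.4, 1.6, 3.0]
opening: 0.0266
t 2.75 pos [ 0.495  -0.2097  0.0843] rpy [-1.8000e+02 -2.0000e-02  1.6847e+02] F [-4.44  1.58  3.01] open 0.0266
shift [0.0082 0.0021 0.0017] turn [-0.     -0.     -0.0006]
```

```bash
python3 -m handwheel '[[[0,0,0],[0,0,0]],[[0,0,-0.02],[0,0,0]],[[0,0,-0.04],[0,0,0]],[[0,0,-0.06],[0,0,0]],[[0,0,-0.07],[0,0,0]]]'
python3 -m handwheel '[[[0,0,0],[0,0,0]],[[0,0,0],[0,0,0]],[[0,0,0],[0,0,0]]]'
python3 - <<'E'
from d import *
delta(0.4935,-0.209,0.084,168.7)
s=cam('side');cv2.imwrite('pics/s3.png',cv2.resize(s['color'][130:270,310:470,::-1],None,fx=4,fy=4))
E
```

```text
clock: 3.17
tool_pos: [0.4948, -0.2097, 0.0987]
orientation: [180.0, -0.0, 168.5]
force: [-0.8, -0.4, -4.7]
opening: 0.0257
clock: 3.42
tool_pos: [0.4951, -0.2098, 0.0989]
orientation: [-180.0, 0.0, 168.5]
force: [-2.5, 1.8, 3.7]
opening: 0.0251
t 3.4167 pos [ 0.4951 -0.2098  0.0989] rpy [-1.7999e+02  2.0000e-02  1.6848e+02] F [-2.47  1.75  3.73] open 0.0251
shift [0.0087 0.0023 0.0743] turn [-0.      0.     -0.0006]
```

View pics/s3.png

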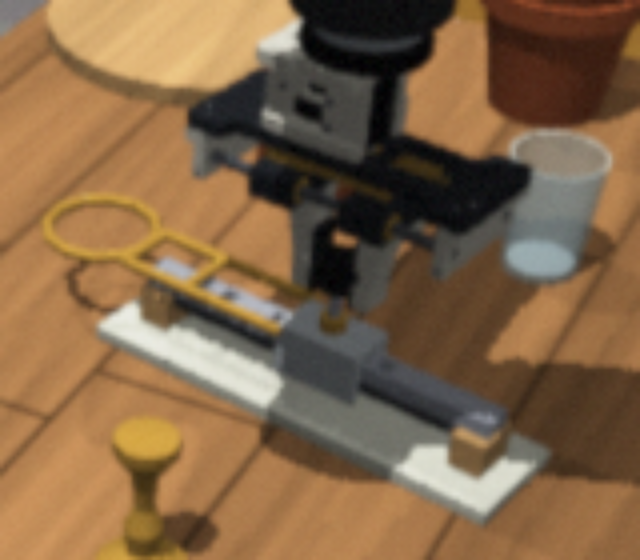

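The knob, crop (330,270), is up between the pads with the pin visible under it at (335,303). Lift is about 14 mm. Next I'll slide it 40 mm outward, which is tool -x.

```bash
python3 -m handwheel '[[[-0.04,0,0],[0,0,0]],[[-0.08,0,0],[0,0,0]],[[-0.12,0,0],[0,0,0]],[[-0.16,0,0],[0,0,0]],[[-0.2,0,0],[0,0,0]]]'
python3 -m handwheel '[[[0,0,0],[0,0,0]],[[0,0,0],[0,0,0]],[[0,0,0],[0,0,0]]]'
python3 - <<'E'
from d import *
delta(0.4951+.04*.981,-0.2098-.04*.196,0.084,168.7)
s=cam('side');cv2.imwrite('pics/s4.png',cv2.resize(s['color'][130:270,310:470,::-1],None,fx=4,fy=4))
s0=dict(np.load('side0.npz'))
def hoop(s):
    h=cv2.cvtColor(s['color'],cv2.COLOR_RGB2HSV); v,u=np.mgrid[0:480,0:640]
    m=(h[...,0]>16)&(h[...,0]<30)&(h[...,1]>190)&(h[...,2]>120)&(u>290)&(u<360)&(v>165)&(v<205)
    P=np.argwhere(m)[:,::-1]; Q=np.array([ray(s,*p,.058)[:2] for p in P]); e=np.array([.981,-.196]); a=Q@e
    return len(P),np.percentile(a,[98,99.5])*1000
print(hoop(s0),hoop(s))
E
```

```text
clock: 3.88
tool_pos: [0.535, -0.2178, 0.0983]
orientation: [180.0, -0.0, 168.5]
force: [-3.3, 2.0, 3.5]
opening: 0.0251
clock: 4.13
tool_pos: [0.5355, -0.2178, 0.0983]
orientation: [180.0, 0.1, 168.5]
force: [3.0, 1.4, -2.3]
opening: 0.0252
t 4.1333 pos [ 0.5355 -0.2178  0.0983] rpy [1.7999e+02 1.1000e-01 1.6848e+02] F [ 2.99  1.44 -2.31] open 0.0252
shift [ 0.0059 -0.0003  0.0714] turn [ 0.      0.0003 -0.0006]Traceback (most recent call last):
  File "<stdin>", line 10, in <module>
  File "<stdin>", line 8, in hoop
ValueError: matmul: Input operand 1 has a mismatch in its core dimension 0, with gufunc signature (n?,k),(k,m?)->(n?,m?) (size 2 is different from 0)
```

View pics/s4.png

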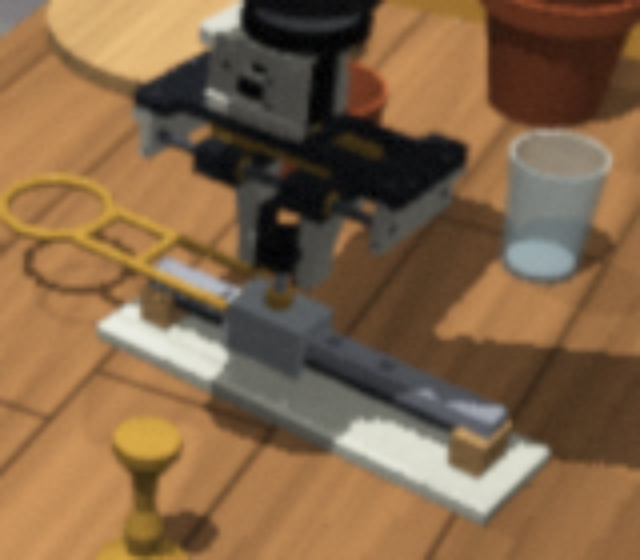

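The section has moved out about 40 mm: the collar moved from crop (335,345) to (280,320), and two holes show behind it at (333,343) and (388,367). Now I'll press the plunger down.

```bash
python3 -m handwheel '[[[0.003,0,0.02],[0,0,0]],[[0.003,0,0.035],[0,0,0]],[[0.003,0,0.05],[0,0,0]],[[0.003,0,0.065],[0,0,0]],[[0.003,0,0.075],[0,0,0]]]'
python3 -m handwheel '[[[0,0,0],[0,0,0]],[[0,0,0],[0,0,0]],[[0,0,0.005],[0,0,0]],[[0,0,0.01],[0,0,0]],[[0,0,0.01],[0,0,0]]]'
python3 - <<'E'
from d import *
delta(0.4951+.04*.981,-0.2098-.04*.196,0.084,168.7)
s=cam('side');cv2.imwrite('pics/s5.png',cv2.resize(s['color'][150:230,340:430,::-1],None,fx=7,fy=7,interpolation=2))
E
```

```text
clock: 4.6
tool_pos: [0.5344, -0.2178, 0.084]
orientation: [-180.0, 0.1, 168.5]
force: [-2.2, 5.2, 26.6]
opening: 0.025
clock: 5.02
tool_pos: [0.5351, -0.2179, 0.084]
orientation: [-180.0, 0.2, 168.5]
force: [-2.3, 5.3, 23.5]
opening: 0.0252
t 5.0167 pos [ 0.5351 -0.2179  0.084 ] rpy [-179.97    0.2   168.55] F [-2.29  5.27 23.53] open 0.0252
shift [ 0.0042  0.0003 -0.    ] turn [-0.0001  0.0005 -0.0004]
```

View pics/s5.png

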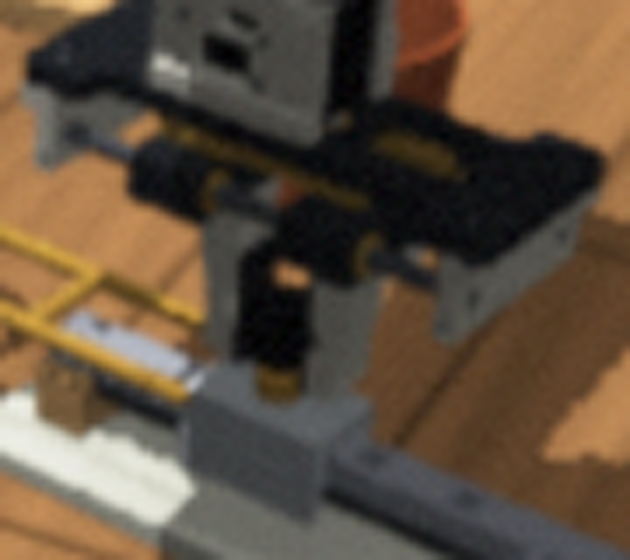

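The knob is down. The bush at (278,382) shows directly under it, with no pin visible. TCP is at 84.0 mm, against 84.3 mm when I first gripped it with the pin home, and it reads 24 N of resistance. A pin resting on the bar's top would have stopped about 10 mm higher. I'm handing in with the grip kept.

```bash
python3 - <<'E'
from d import *
delta(0.5343,-0.2176,0.084,168.7)
print(close_job())
E
```

```text
t 5.0667 pos [ 0.5351 -0.2179  0.084 ] rpy [-179.97    0.2   168.54] F [-0.99  5.19 22.69] open 0.0257
shift [ 0.0043  0.0007 -0.0001] turn [-0.0001  0.0006 -0.0004]
the job is handed in; nothing more can be done
None
```

I worked the hooped frame: pulled its plunger up about 14.5 mm by the knob, slid the section one hole outward and pressed the plunger down there. I handed in at 5.1 s with the knob still gripped and pressed. No verdict was reported.

- **Section position:** the gripper moved about 40.8 mm along the bar, against a 40 mm target.
- **Pin home:** the TCP height was 84.0 mm at the end, against 84.3 mm when I first gripped the knob with the pin home. The last side picture shows no pin between knob and bush.
- **Hold:** the arm read about 23 N of resistance to the downward push, and the fingers were about 25.5 mm apart on the 26 mm knob.
- **Failed or not done:** my separate check of travel from the hoop's pixels crashed because the colour mask came back empty, so the travel rests on the arm's readings and the pictures. I took no final picture of the crossbar frame or the other objects. The arm stayed above and clear of them, so I expect them unmoved.

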